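Set the survey meter's range and sweep the carrier seal

TASK

Turn the survey meter's selector knob until its pointer clicks in at the position marked by the tall ball-headed pin. Then take the pencil probe out of its stand and, with its tip held lightly on or just above the groove between lid and rim of the closed sample carrier, sweep slowly (about 4 cm/s) along the groove from the round vent plug down the long side and round one corner to the square steel latch plate. Set the probe back upright in its stand with its collar resting on the rim, without dropping it, and leave the other things on the bench where they are.

Things in the scene. Friction and masses are not known exactly. Their poses are not given: they have to be found in the camera images.
- dial (a joint): Angle of the meter's selector knob, rad; it grows as the knob is turned clockwise seen from above. Seven click positions at 0, 0.6, 1.2 ... 3.6 with end stops just beyond the first and last; a spring detent (about 0.1 N m) pulls the knob into the nearest one when it is let go. It starts in one of the three middle ones, never in a marked one.
- dial_grip (a point): Point on the knob's vertical axis, 38 mm above the meter's top face and 88 mm above the table, at a good height to grip. The knob is a black upright bar 46 mm long, 14 mm wide and 34 mm tall (16 mm to 50 mm above the panel, the last 32 mm clear of its round 48 mm skirt), on the skirt. The point turns with the knob: its x axis points along the bar to the pointer end (a wedge on the skirt and a white line on top of that half), its y axis is across the bar's 14 mm.
- dial_pointer (a point): Point on the meter's top face, 44 mm from the knob's axis, straight ahead of the pointer; it turns with the knob. It coincides in plan with a stud or the pin when the knob points at it.
- mark_pin: Small fixed steel pin with a ball head (12 mm across, 15 mm tall) standing on the meter's top face 44 mm from the knob's axis: it marks the wanted position. It stands at one of the four positions 0, 0.6, 3.0, 3.6 rad of the dial; the other three have flat steel studs, 9 mm across and 2 mm high. Origin at the centre of its foot. Axes do not turn with the meter.
- meter: Fixed white meter box, 170 (x) by 130 (y) by 50 mm, origin under its centre. Knob axis at x = -30 mm, y = 0. A dark raised display (4 mm) on the +x part of its top. With the knob in its middle position (1.8) the pointer points to the meter's +x.
- carrier: Fixed sample carrier box, 130 (x) by 160 (y) by 52 mm, origin under its centre. On its flat top a groove 8 mm wide and 3 mm deep runs round the white lid, as a rectangle with its centre line at x = +-50 mm, y = +-60 mm. On the lid: a round black vent plug (18 mm wide, 6 mm high) near seam_a, a square steel latch plate (22 by 18 mm, 5 mm high) near seam_h, a low steel handle 18 mm high at x = 20 mm. The rim outside the groove is level with the lid.
- seam_a (a point): Start of the sweep: on the groove's centre line at the level of the top face, beside the vent plug; carrier frame x = -50, y = 50 mm, 52 mm above the table.
- seam_b (a point): Next point on the same long side of the groove, carrier frame (-50, 22) mm.
- seam_c (a point): Next point on the long side, carrier frame (-50, -5) mm.
- seam_d (a point): Next point on the long side, carrier frame (-50, -33) mm.
- seam_e (a point): Corner of the groove where the sweep turns, carrier frame (-50, -60) mm.
- seam_f (a point): On the short side of the groove, carrier frame (-20, -60) mm.
- seam_g (a point): Next point on the short side, carrier frame (10, -60) mm.
- seam_h (a point): End of the sweep, beside the latch plate, carrier frame (40, -60) mm.
- probe: Loose pencil probe, about 70 g, standing upright in its stand. Origin at the centre of its tip, z axis up along it. From the tip: tapered steel nose 25 mm long (4 mm to 14 mm across), shaft 14 mm across to 75 mm, collar 34 mm across from 75 to 83 mm, round grey grip 18 mm across from 83 to 143 mm (top); about 118 mm above the tip is a good height to grip.
- stand: Fixed white stand for the probe: foot 72 mm across, upright tube 40 mm across outside, bore 24 mm, origin under its centre.
- stand_rim (a point): Centre of the stand's mouth, level with its flat rim, 95 mm above the table. The bore is 24 mm across and 79 mm deep; the seated probe's collar rests on the rim with its tip 75 mm below it.
- bottle: Bystander: amber bottle 54 mm across, 120 mm tall, beside the meter. Origin under its centre.
- jar: Bystander: clear jar 60 mm across, 85 mm tall, on the other side of the meter. Origin under its centre.
- beaker: Bystander: glass beaker 66 mm across, 90 mm tall, beyond the carrier. Origin under its centre.
- tip_box: Bystander: pipette-tip box 92 (x) by 58 (y) by 67 mm, beside the carrier. Origin under its centre.
- rack: Bystander: tube rack 60 (x) by 170 (y) mm with six capped tubes, 95 mm tall. Origin under its centre.
- vial: Bystander: small amber jar 36 mm across, 60 mm tall, on the robot's side of the probe stand. Origin under its centre.
- timer: Bystander: grey desk timer, 30 (x) by 70 (y) by 60 mm tall, beyond the probe stand. Origin under its centre.
There are look-alikes about, which are no part of the job. Leave any pink look-alike of the meter alone.

How it is judged:
On the way, in this order (a step that is already met when the one before it is completed fails the run):
1. the knob's pointer is at the marking pin (horizontal distance between dial_pointer and mark_pin below 0.006 m), for 0.2 s.
2. the probe is lifted out of its stand (z of probe in the frame of stand_rim above 0.003 m), for 0.05 s.
3. the probe's tip is at seam_a (distance between probe and seam_a below 0.008 m), for 0.05 s.
4. the probe's tip is at seam_b (distance between probe and seam_b below 0.008 m), for 0.05 s.
5. the probe's tip is at seam_c (distance between probe and seam_c below 0.008 m), for 0.05 s.
6. the probe's tip is at seam_d (distance between probe and seam_d below 0.008 m), for 0.05 s.
7. the probe's tip is at seam_e (distance between probe and seam_e below 0.008 m), for 0.05 s.
8. the probe's tip is at seam_f (distance between probe and seam_f below 0.008 m), for 0.05 s.
9. the probe's tip is at seam_g (distance between probe and seam_g below 0.008 m), for 0.05 s.
10. the probe's tip is at seam_h (distance between probe and seam_h below 0.008 m), for 0.05 s.
At the end, for the whole second after the job is handed in: The knob's pointer is within 6 mm (in plan, at the pin's radius) of the marking pin; the probe stands still and upright (within 0.1 rad) in its stand, collar on the rim within 4 mm, within 10 mm of the axis; the bystanders stand upright (horizontal distance between dial_pointer and mark_pin below 0.006 m and horizontal distance between probe and stand_rim below 0.01 m and height (world z) of probe below 0.024 m and angle between probe's own z axis and vertical below 0.1 rad and linear speed of probe below 0.02 m/s and angle between each of bottle, jar, beaker, tip_box, rack, vial, timer's own z axis and vertical below 0.2 rad); the robot touches nothing.
It fails at once if the probe is pressed hard (over 15 N) on the carrier (contact force between probe and carrier above 15 N).
It fails at once if the probe is swept fast (over 0.12 m/s) while its tip is at the carrier's top (linear speed of probe above 0.12 m/s and z of probe in the frame of seam_b below 0.008 m and x of probe in the frame of carrier between -0.065 and 0.065 m and y of probe in the frame of carrier between -0.08 and 0.08 m).
It fails at once if the probe is dropped (contact force between probe and the fingers below 0.02 N and linear speed of probe above 0.4 m/s).
It fails at once if a bystander (bottle, jar, beaker, tip box, rack, vial or timer) is pushed more than 30 mm (distance of any of bottle, jar, beaker, tip_box, rack, vial, timer from where it was at the start of the episode above 0.03 m).
It also fails if it takes over 72 s, if anything falls off the work surface, if the arm or the gripper's body presses on something with over 40 N, if the wrist force passes 120 N, or if a joint passes its speed limit or range.

ROBOT

A 6-joint arm with a two-finger parallel gripper is mounted at the origin on the work surface. World frame = base frame: x ahead of the robot, y to its left, z up, the work surface at z = 0. Lengths are in m, angles in rad, forces in N, time in s.
With the tool pointing down it reaches from about 0.35 to 0.775 m from the base axis. Payload 5.5 kg.
Tool frame: the origin (TCP) lies midway between the tips of the shut fingers; the grasp point (between the pads) lies grip_point_offset behind it (grip_point_offset is the distance from the TCP to the grasp point, in m); z points along the fingers, y is the direction in which the jaws open and shut (so a half turn about z gives the same grasp; the last joint's range is limited). The gripper opens to 85 mm and grips with 20 to 120 N. Pads are 22 mm wide; open, the fingers measure 114 mm over their backs; the gripper's body (76 mm by 85 mm) begins 54 mm behind the grasp point. The pads swing forward as they close: fully open they stand 13 mm farther back than shut.
Start: joints at [1.127, 0.313, 0.046, 1.304, 0, 1.431], TCP at [0.172, 0.549, 0.231] pointing down, gripper open.
Joint ranges: [-2.76, 2.76], [-0.86, 1.69], [-1.03, 1.26], [-2.2, 2.34], [-1.47, 1.5], [-3.14, 3.14]. Speed limits (rad/s): [2.57, 2.57, 3.14, 3.14, 3.14, 3.14].

INTERFACE

Orientations are given as a unit quaternion [w, x, y, z].
In Python, from workcell import * gives the robot as it stands.
- The arm moves only by the tool send_rows, never from a script. Its argument "series" is one flat list of numbers, 7 for each row, row after row: the shift along the tool's x, y, z in cm, then the turn, a rotation vector about the tool's x, y, z in degrees, then the opening, from 0 (shut) to 1 (fully open). A call has 1 to 10 rows; each row is the pose to reach, as a shift and turn from the pose commanded when the call began, along the tool's axes at that moment; what a row does not reach only later rows make up. A row lasts 1/12 s, in which the tool goes at most 41.7 mm and 7.16 degrees, less where a joint would pass 70% of its speed; a pose out of reach is approached as far as the arm can. A call with a gripper value outside its range is refused whole. The fingers move at their own pace and stop on an object; "newtons" is the grip in N (left out, the last holds). Time passes only in rows, so rows that repeat a pose let the fingers close. It gives the time, the measured TCP pose, the force and the opening at its end, in the units of the state.
- get_state(): the state, without advancing time (a new reading comes with each control period).
- read_camera(name): name is "scene" or "top"; returns the picture (384x512x3 uint8, blue, green, red); there is no depth.
- camera_info(name): a dict with "K" (3x3 intrinsics, pixels), "D" ([k1, k2, p1, p2, k3] as OpenCV has them; the pictures are not rectified), "xyz" and "attitude" of the camera in the world. Camera axes: x right, y down, z forward; pixel columns grow to the right and rows downward; lengths in m; the calibration is good to about 2 mm. A picture is of the moment at which its call begins. camera_info takes no time and is no camera call.
- hand_in(): hands the job in, once; it reports no verdict.
Trained networks look in the newest picture that a camera, given by its name, has taken for a name from the list of things; names that differ only in an ending like _2 or _b are one class to them, and where a whole thing is asked for, a point or a joint stands for the part that bears it (a point fixed in the world has none). Each returns a list of dicts, best first, with "p" (0 to 1); they miss things now and then, are a little off and sometimes report something else, mostly with a low value. They report only what shows in the picture. A call takes as long as a camera call. They do not tell look-alikes from the thing itself.
- silhouettes(camera, label): "pixels" (384x512 bool, what is visible of it) and "box" ([left, top, width, height] in pixels, round what is visible of it).
The state is a dict: "clock": time; "joint_pos": joint angles; "qvel": joint speeds; "tau": joint torques, N m; "tcp_pos": TCP position; "orientation": TCP orientation; "wrist_force": force on the tool from outside, world axes, zero at the start; "ft_torque": the same for the moment, N m; "finger_gap": finger opening in m.
Only numpy, scipy, OpenCV 4.12 (cv2) and the standard library are available. Lean on these libraries where they do the work, as an engineer would, in place of code of your own. Each camera call takes 0.05 s, during which the arm holds its last target. There are 200 camera calls.

## Working session

There is one attempt and no reset: what is moved stays moved. The work goes in short steps, Python scripts to look and compute and a tool call to move; the robot and the scene stay as the last step left them, time stands still between calls to the robot, and variables do not carry over. Pictures are saved under pics/ and viewed, about 8 in all and at most 12, crops included, and the job is handed in when it is done.

Besides the shell and the picture viewer there is one more tool, called after ">>>" by a JSON object that holds its "method" and its "body", one argument or row to a line. send_rows: Moves the arm, as the interface text tells. Its arguments: {"type":"object","properties":{"series":{"type":"array"},"newtons":{"type":"number"}},"required":["series"]}

```bash
mkdir -p pics; python3 - <<'E'
from workcell import *
import cv2,numpy as np
s=get_state();print({k:(np.round(v,4).tolist() if not isinstance(v,dict) else v) for k,v in s.items()})
for c in ("scene","top"):
    i=camera_info(c);print(c,i)
    cv2.imwrite(f"pics/{c}0.png",read_camera(c))
try: print(grip_point_offset)
except Exception as e: print(e)
E
ls
```

```text
{'clock': 0.0, 'joint_pos': [1.1274, 0.314, 0.045, 1.3036, -0.0, 1.4312], 'qvel': [-0.0007, 0.0025, -0.0007, 0.0, 0.0005, 0.0015], 'tau': [0.0, -48.0628, 29.8533, 0.0196, -0.0001, 0.0], 'tcp_pos': [0.1718, 0.5482, 0.2304], 'orientation': [-0.0002, 0.1513, 0.9885, -0.0008], 'wrist_force': [-0.1455, 0.7688, 0.0857], 'ft_torque': [0.0101, 0.0285, 0.0274], 'finger_gap': 0.0853}
scene {'K': array([[406.11826226,   0.        , 257.67051174],
       [  0.        , 406.11826226, 190.28227809],
       [  0.        ,   0.        ,   1.        ]]), 'D': array([0.00818509, 0.        , 0.        , 0.        , 0.        ]), 'xyz': array([0.90355355, 0.70267192, 0.94786484]), 'attitude': array([-0.0906767 ,  0.24805475,  0.90010446, -0.34649466])}
top {'K': array([[366.73716129,   0.        , 252.36302496],
       [  0.        , 366.73716129, 198.89947813],
       [  0.        ,   0.        ,   1.        ]]), 'D': array([0.03014094, 0.        , 0.        , 0.        , 0.        ]), 'xyz': array([0.32168322, 0.04378544, 1.2005207 ]), 'attitude': array([ 0.06049819, -0.70086513,  0.70816492, -0.06025349])}
0.0187
pics
```

View pics/top0.png

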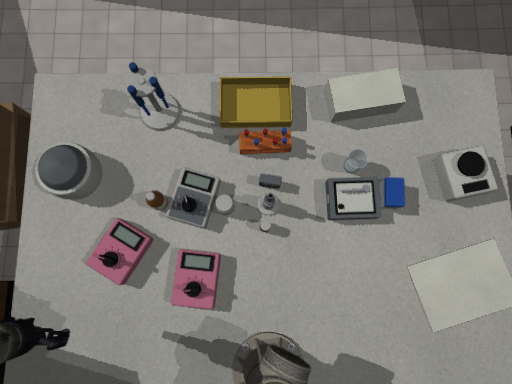

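View pics/scene0.png

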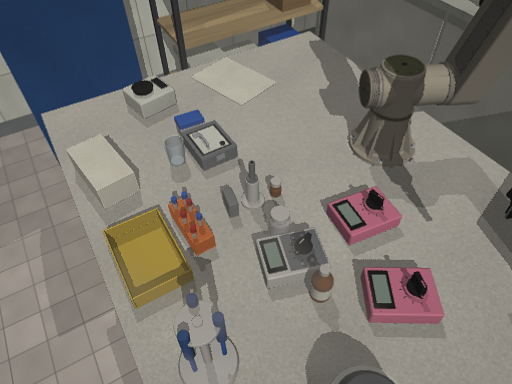

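The top view shows the white meter at about (193,197), the probe stand at (268,203) and the carrier at (352,198). The pink look-alike meters are at (119,250) and (197,278); the job is the white one. I'll confirm it with enlarged crops.

```bash
cat > h.py <<'E'
from workcell import *
import cv2,numpy as np
from scipy.spatial.transform import Rotation as R
def cam(c):
    i=camera_info(c);q=np.array(i["attitude"]);return i["K"],i["D"],np.array(i["xyz"]),R.from_quat(q[[1,2,3,0]])
def ray(c,uv):
    K,D,o,r=cam(c)
    p=cv2.undistortPoints(np.array(uv,float).reshape(-1,1,2),K,D).reshape(-1,2)
    return o,r.apply(np.c_[p,np.ones(len(p))])
def at(c,uv,z):
    o,d=ray(c,uv);return o+d*((z-o[2])/d[:,2])[:,None]
def proj(c,P):
    K,D,o,r=cam(c);rv=r.inv()
    return cv2.projectPoints(np.array(P,float).reshape(-1,3),rv.as_rotvec(),-rv.apply(o),K,D)[0].reshape(-1,2)
def crop(img,x,y,w,h,k): return cv2.resize(img[y:y+h,x:x+w],None,fx=k,fy=k,interpolation=cv2.INTER_CUBIC)
E
python3 - <<'E'
from h import *
t=cv2.imread("pics/top0.png");s=cv2.imread("pics/scene0.png")
a=crop(t,155,160,80,75,5);b=crop(t,312,160,80,75,5);c=crop(s,250,220,80,75,5);d=crop(s,170,110,80,75,5)
cv2.imwrite("pics/crops1.png",cv2.resize(np.vstack([np.hstack([a,b]),np.hstack([c,d])]),(800,600) if False else (768,720))[:,:] if False else cv2.resize(np.vstack([np.hstack([a,b]),np.hstack([c,d])]),(640,600)))
for n in ("meter","carrier","stand","probe","vial","timer","bottle","jar","beaker","tip_box","mark_pin"):
    for c in ("top","scene"):
        for r in silhouettes(c,n)[:3]:
            m=r["pixels"];v,u=np.nonzero(m);
            cen=[u.mean(),v.mean()]
            z={"meter":.05,"carrier":.052,"mark_pin":.06}.get(n,.05)
            print(n,c,round(r["p"],2),r["box"],at(c,cen,z)[0].round(3), end=" ")
            if n in("meter","carrier"): print(cv2.minAreaRect(np.c_[u,v].astype(np.float32)))
            else: print()
print(get_state()["clock"])
E
```

```text
meter top 0.93 [169.3, 249.8, 52.3, 62.6] [0.274 0.218 0.05 ] ((195.84278869628906, 278.6790466308594), (44.407005310058594, 59.804080963134766), 7.594644546508789)
meter top 0.59 [89.7, 216.9, 65.3, 68.0] [0.361 0.455 0.05 ] ((120.0384521484375, 250.69229125976562), (45.208065032958984, 59.90761947631836), 33.690067291259766)
meter scene 0.85 [358.2, 267.7, 86.6, 55.6] [0.378 0.473 0.05 ] ((401.99102783203125, 294.9385681152344), (82.81948852539062, 55.41702651977539), 1.1691392660140991)
meter scene 0.77 [325.7, 186.2, 77.1, 60.0] [0.294 0.236 0.05 ] ((363.0304260253906, 214.07363891601562), (47.5709342956543, 67.61254119873047), 67.52056884765625)
meter scene 0.76 [256.8, 229.2, 72.8, 58.9] [0.546 0.245 0.05 ] ((291.5740966796875, 256.62445068359375), (50.5545768737793, 68.1998291015625), 77.6609115600586)
carrier top 0.8 [324.9, 176.4, 60.1, 45.6] [ 0.519 -0.275  0.052] ((353.0599060058594, 197.99761962890625), (42.92567825317383, 55.11593246459961), 87.70938873291016)
carrier top 0.53 [180.2, 198.9, 15.7, 13.1] [0.508 0.246 0.052] ((188.5, 203.0), (14.0, 13.0), 90.0)
carrier sce
[... 1097 characters left out ...]
188.9, 24.6, 22.0] [0.522 0.347 0.05 ] 
bottle top 0.53 [326.0, 177.7, 55.5, 43.0] [ 0.521 -0.276  0.05 ] 
bottle top 0.16 [217.4, 192.8, 16.3, 21.5] [0.504 0.13  0.05 ] 
bottle scene 0.7 [308.8, 262.3, 24.7, 40.7] [0.524 0.351 0.05 ] 
jar top 0.64 [214.5, 194.0, 16.8, 19.7] [0.504 0.131 0.05 ] 
jar scene 0.95 [268.4, 206.0, 22.3, 32.3] [0.505 0.131 0.05 ] 
beaker top 0.82 [342.3, 148.4, 26.6, 23.8] [ 0.644 -0.29   0.05 ] 
beaker scene 0.85 [164.0, 136.4, 18.7, 31.8] [ 0.64 -0.29  0.05] 
beaker scene 0.39 [220.6, 185.8, 21.1, 30.5] [0.592 0.003 0.05 ] 
tip_box top 0.61 [376.3, 177.4, 29.9, 33.7] [ 0.537 -0.4    0.05 ] 
tip_box scene 0.84 [176.1, 109.0, 27.1, 26.6] [ 0.542 -0.407  0.05 ] 
1.2
```

View pics/crops1.png

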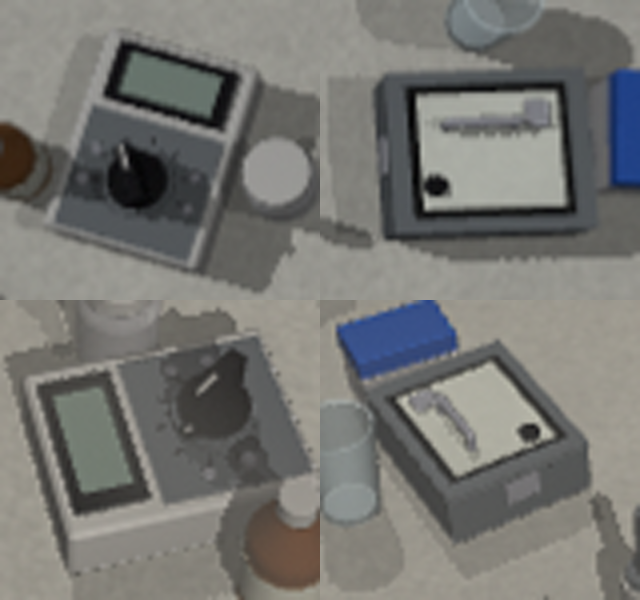

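```bash
python3 - <<'E'
from h import *
t=cv2.imread("pics/top0.png");s=cv2.imread("pics/scene0.png")
c=at("top",[(184.25,168.75),(220.5,177.5),(203.25,226.5),(167,215)],.05)[:,:2]
print(c.round(4),[np.linalg.norm(c[i]-c[(i+1)%4]).round(3) for i in range(4)],c.mean(0))
ms=[r for r in silhouettes("scene","meter") if r["box"][0]<300]
# lid fit
def lid(img,c,win):
    x,y,w,h=win;g=cv2.cvtColor(img,cv2.COLOR_BGR2HSV)[y:y+h,x:x+w]
    m=((g[...,2]>150)).astype(np.uint8);n,l,st,ce=cv2.connectedComponentsWithStats(m)
    k=1+np.argmax(st[1:,4]);v,u=np.nonzero(l==k);hull=cv2.convexHull(np.c_[u+x,v+y].astype(np.float32)).reshape(-1,2)
    P=at(c,hull,.052)[:,:2];return cv2.minAreaRect((P*1000).astype(np.float32))
print(lid(t,"top",(325,175,60,48)),lid(s,"scene",(185,120,55,50)))
def enh(i,x,y,w,h,k):
    o=crop(i,x,y,w,h,k).astype(float);return np.clip((o/255)**.6*255*1.15,0,255).astype(np.uint8)
cv2.imwrite("pics/meter.png",np.hstack([enh(t,165,180,45,50,9),enh(s,280,225,43,50,9)]))
E
```

```text
[[0.6213 0.2619]
 [0.5912 0.1449]
 [0.434  0.1983]
 [0.4716 0.313 ]] [np.float64(0.121), np.float64(0.166), np.float64(0.121), np.float64(0.158)] [0.52953527 0.22952507]
((522.9442749023438, -279.6277770996094), (87.5617904663086, 109.45556640625), 1.5054389238357544) ((523.5616455078125, -279.49847412109375), (89.69039154052734, 111.46978759765625), 1.0548254251480103)
```

View pics/meter.png

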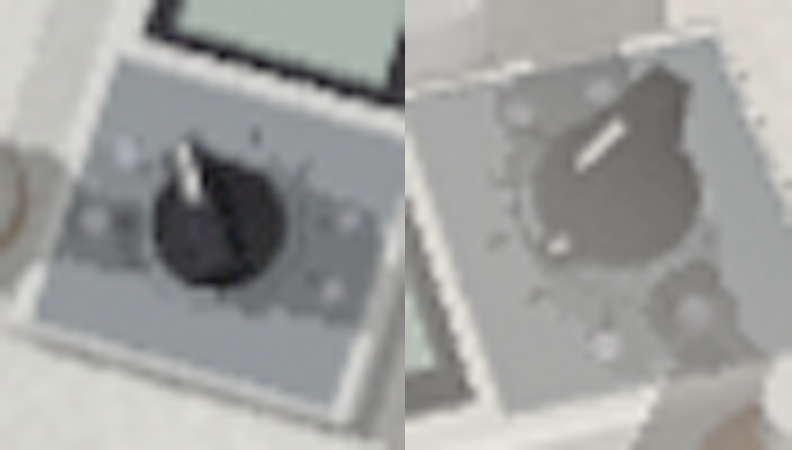

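The crop shows four studs. In the top half they are at (127,152), (97,220), (347,218), (332,288), and in the scene half at (607,345), (693,308), (600,88), (520,113). I'll triangulate each one to find the tall one.

```bash
python3 - <<'E'
from h import *
from scipy.optimize import least_squares
T=np.array([(97,220),(127,152),(347,218),(332,288)])/9+[165,180]-0.44
S=(np.array([(693,308),(607,345),(520,113),(600,88)])-[405,0])/9+[280,225]-.44
# 2D rays
for i in range(4):
    f=lambda p:np.r_[proj("top",p)[0]-T[i],proj("scene",p)[0]-S[i]]
    r=least_squares(f,[.5,.25,.05]);print(i,r.x.round(4),r.fun.round(2))
# fit meter pose x,y,yaw using studs at z .052 & pin any
A=1.8-np.array([0,.6,3.0,3.6]);loc=np.c_[.044*np.cos(A)-.03,.044*np.sin(A)]
def pts(q,h):
    c,s=np.cos(q[2]),np.sin(q[2]);return np.c_[loc@np.array([[c,s],[-s,c]])+q[:2],h]
for pin in (None,0,1,2,3):
    h=np.full(4,.052)
    if pin is not None:h[pin]=.062
    f=lambda q:np.r_[proj("top",pts(q,h))-T,proj("scene",pts(q,h))-S].ravel()
    r=least_squares(f,[.53,.23,-.3]);print(pin,r.x.round(4),round(r.cost,2),np.abs(r.fun).max().round(2))
    if pin is None: print(r.fun.reshape(2,4,2).round(1))
E
```

```text
0 [0.5052 0.285  0.0606] [ 0.14 -0.15  0.17  0.02]
1 [0.5299 0.2778 0.0517] [-0.13  0.15 -0.15 -0.02]
2 [0.5061 0.1992 0.0523] [ 0.06 -0.07  0.08  0.01]
3 [0.481  0.2042 0.0531] [ 0. -0.  0.  0.]
None [ 0.5311  0.2336 -0.2828] 2.59 2.0
[[[ 0.4  0.5]
  [ 0.1  0.4]
  [ 0.4 -0.1]
  [ 0.2  0.1]]

 [[ 0.2  2. ]
  [-0.1 -0.5]
  [-0.2 -0.2]
  [-0.1  0. ]]]
0 [ 0.5315  0.2338 -0.291 ] 0.39 0.44
1 [ 0.5315  0.234  -0.2838] 5.82 2.42
2 [ 0.5315  0.2342 -0.2764] 5.28 2.15
3 [ 0.5315  0.2341 -0.2818] 4.81 2.19
```

The pin is at dial position 0: that head triangulates to z=0.061, the other three to about 0.052. The meter pose fits to 0.44 px. Next I need the knob angle, the probe axis and an overlay check.

```bash
cat >> h.py <<'E'
def cyl(x,y,z0,z1,r):
    a=np.linspace(0,2*np.pi,24,endpoint=False);return np.vstack([np.c_[x+r*np.cos(a),y+r*np.sin(a),np.full(24,z)] for z in (z0,z1)])
def mask(c,parts,k=4):
    m=np.zeros((384*k,512*k),np.uint8)
    for P in parts: cv2.fillConvexPoly(m,cv2.convexHull((proj(c,P)*k+k/2).astype(np.int32)),1)
    return m
def go(x,y,z,phi):
    s=get_state();q=np.array(s["orientation"]);r=R.from_quat(q[[1,2,3,0]]);f=np.radians(phi)
    g=R.from_matrix(np.c_[[np.cos(f),np.sin(f),0],[np.sin(f),-np.cos(f),0],[0,0,-1.]])
    print("tcp",np.round(s["tcp_pos"],4),"phi",np.degrees(np.arctan2(*r.as_matrix()[1::-1,0])).round(2),"gap",round(s["finger_gap"],4),"F",np.round(s["wrist_force"],1),"t",round(s["clock"],2))
    print("shift cm",(r.inv().apply(np.array([x,y,z])-s["tcp_pos"])*100).round(2),"rot",np.degrees((r.inv()*g).as_rotvec()).round(2))
E
python3 - <<'E'
from h import *
from scipy.optimize import minimize
t=cv2.imread("pics/top0.png");s=cv2.imread("pics/scene0.png")
L=at("top",np.array([(182,148),(195,195)])/9+[165,180]-.44,.1);d=L[0]-L[1];print("line top",L.round(4),np.degrees(np.arctan2(d[1],d[0])))
L=at("scene",(np.array([(622,125),(580,168)])-[405,0])/9+[280,225]-.44,.1);d=L[0]-L[1];print("line scene",L.round(4),np.degrees(np.arctan2(d[1],d[0])))
yaw=-.291
for dd in(1.2,1.8,2.4):print(dd,np.degrees(yaw+1.8-dd))
read_camera("top");read_camera("scene")
M={c:[r for r in silhouettes(c,"probe") if r["box"][2]<16][0]["pixels"] for c in("top","scene")}
S={c:[r for r in silhouettes(c,"stand") if r["box"][2]<26][0]["pixels"] for c in("top","scene")}
def iou(a,b):
    b=cv2.resize(b.astype(np.uint8),None,fx=4,fy=4,interpolation=cv2.INTER_NEAREST);return (a&b).sum()/(a|b).sum()
pp=lambda q:[cyl(*q,.103,.163,.009),cyl(*q,.095,.103,.017)]
sp=lambda q:[cyl(*q,0,.01,.036),cyl(*q,0,.095,.02)]
for nm,MM,par in(("probe",M,pp),("stand+probe",{c:M[c]|S[c] for c in M},lambda q:pp(q)+sp(q))):
  for cs in(("top",),("scene",),("top","scene")):
    r=minimize(lambda q:-sum(iou(mask(c,par(q)),MM[c]) for c in cs),[.497,-.003],method="Nelder-Mead",options=dict(initial_simplex=[[.497,-.003],[.507,-.003],[.497,.007]]))
    print(nm,cs,r.x.round(4),r.fun)
def ov(img,c,parts,win,k,col=(0,255,0)):
    x,y,w,h=win;o=crop(img,*win,k)
    for P in parts:
        q=((proj(c,P)-[x,y]+.5)*k).astype(np.int32);cv2.polylines(o,[cv2.convexHull(q) if len(q)>20 else q],True,col,1)
    return o
q=r.x
cp=np.array([.5233,-.2796]);a=np.radians(1.2);Rm=np.array([[np.cos(a),-np.sin(a)],[np.sin(a),np.cos(a)]])
rect=lambda hx,hy,z:np.c_[np.array([(-hx,-hy),(hx,-hy),(hx,hy),(-hx,hy)])@Rm.T+cp,np.full(4,z)]
C=[rect(.065,.08,.052),rect(.05,.06,.052)]
K=[cyl(.5028,.2424,.066,.0661,.024)]
im=np.vstack([np.hstack([ov(t,"top",C,(322,170,66,56),5),ov(t,"top",pp(q)+sp(q),(245,175,44,56),5)]),
 np.hstack([ov(s,"scene",C,(178,115,66,56),5),ov(s,"scene",pp(q)+sp(q),(232,155,44,56),5)])])
cv2.imwrite("pics/ov.png",im)
go(.5028,.2424,.17,180)
E
```

```text
line top [[0.5228 0.249  0.1   ]
 [0.5066 0.2443 0.1   ]] 16.26978294831854
line scene [[0.5051 0.244  0.1   ]
 [0.5235 0.25   0.1   ]] -162.07387380130163
1.2 17.70439586954245
1.8 -16.673071838306953
2.4 -51.05053954615634Traceback (most recent call last):
  File "<stdin>", line 9, in <module>
IndexError: list index out of range
```

The knob's white line runs at about 17° in both cameras, so the dial is at 1.2. I'll redo the probe fit with more tolerant detection.

```bash
python3 - <<'E'
from h import *
from scipy.optimize import minimize
t=cv2.imread("pics/top0.png");s=cv2.imread("pics/scene0.png")
def get(c,n,w):
    for i in range(3):
        for r in silhouettes(c,n):
            if r["box"][2]<w: return r["pixels"]
        read_camera(c)
M={c:get(c,"probe",18) for c in("top","scene")}
S={c:get(c,"stand",27) for c in("top","scene")}
print({c:(M[c] is not None,S[c] is not None) for c in M})
def iou(a,b):
    b=cv2.resize(b.astype(np.uint8),None,fx=4,fy=4,interpolation=cv2.INTER_NEAREST);return (a&b).sum()/(a|b).sum()
pp=lambda q:[cyl(*q,.103,.163,.009),cyl(*q,.095,.103,.017)]
sp=lambda q:[cyl(*q,0,.01,.036),cyl(*q,0,.095,.02)]
best=[.497,-.003]
for nm,par in(("probe",pp),("both",lambda q:pp(q)+sp(q))):
  MM={}
  for c in M:
    parts=[x for x in ([M[c]] if nm=="probe" else [M[c],S[c]])]
    if all(x is not None for x in parts): MM[c]=np.any(parts,axis=0)
  if MM:
    r=minimize(lambda q:-sum(iou(mask(c,par(q)),MM[c]) for c in MM),best,method="Nelder-Mead",options=dict(initial_simplex=[[.497,-.003],[.507,-.003],[.497,.007]]))
    print(nm,list(MM),r.x.round(4),r.fun); q=r.x
def ov(img,c,parts,win,k,col=(0,255,0)):
    x,y,w,h=win;o=crop(img,*win,k)
    for P in parts:
        p=((proj(c,P)-[x,y]+.5)*k).astype(np.int32);cv2.polylines(o,[cv2.convexHull(p) if len(p)>20 else p],True,col,1)
    return o
cp=np.array([.5233,-.2796]);a=np.radians(1.2);Rm=np.array([[np.cos(a),-np.sin(a)],[np.sin(a),np.cos(a)]])
rect=lambda hx,hy,z:np.c_[np.array([(-hx,-hy),(hx,-hy),(hx,hy),(-hx,hy)])@Rm.T+cp,np.full(4,z)]
C=[rect(.065,.08,.052),rect(.05,.06,.052)]
im=np.vstack([np.hstack([ov(t,"top",C,(322,170,66,56),5),ov(t,"top",pp(q)+sp(q),(245,175,44,56),5)]),
 np.hstack([ov(s,"scene",C,(178,115,66,56),5),ov(s,"scene",pp(q)+sp(q),(232,155,44,56),5)])])
cv2.imwrite("pics/ov.png",im)
go(.5028,.2424,.17,197.7)
E
```

```text
{'top': (True, True), 'scene': (True, True)}
probe ['top', 'scene'] [ 0.5117 -0.0079] -1.7863103135691172
both ['top', 'scene'] [ 0.5113 -0.0075] -1.8451848992554036
tcp [0.1721 0.5487 0.2313] phi 162.59 gap 0.085 F [-0.1  0.5  0. ] t 1.7
shift cm [-40.72 -19.33   6.13] rot [ 1.000e-02  0.000e+00 -3.511e+01]
```

View pics/ov.png

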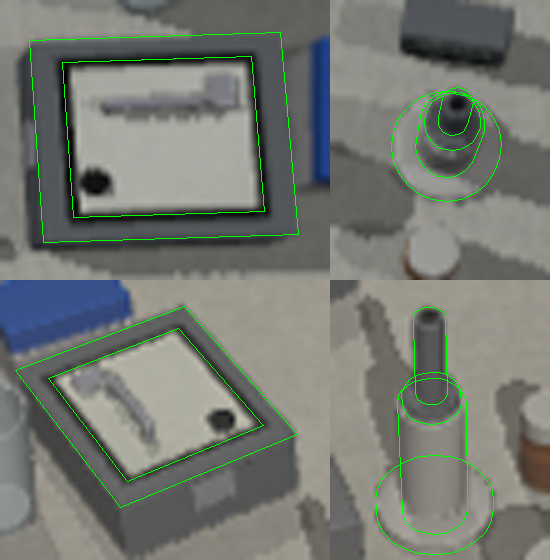

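The overlays fit: carrier centre (0.523,-0.280) with yaw 1.2°, probe axis (0.5115,-0.0077). In the picture the groove band is about x 62–265, y 57–217, and the probe is at (455,105). Moving above the knob.

>>> {"method": "send_rows", "body": {
  "series": [-40.7,-19.3,6.1,0,0,-35.1,0.6,-40.7,-19.3,6.1,0,0,-35.1,0.6,-40.7,-19.3,6.1,0,0,-35.1,0.6,-40.7,-19.3,6.1,0,0,-35.1,0.6,-40.7,-19.3,6.1,0,0,-35.1,0.6,-40.7,-19.3,6.1,0,0,-35.1,0.6,-40.7,-19.3,6.1,0,0,-35.1,0.6,-40.7,-19.3,6.1,0,0,-35.1,0.6,-40.7,-19.3,6.1,0,0,-35.1,0.6,-40.7,-19.3,6.1,0,0,-35.1,0.6],
  "newtons": 30
}}

```text
clock: 2.53
tcp_pos: [0.4633, 0.2789, 0.1778]
orientation: [0.0, -0.154, 0.988, 0.0]
wrist_force: [0.8, 0.7, -0.4]
finger_gap: 0.0511
```

>>> {"method": "send_rows", "body": {
  "series": [0,0,0,0,0,0,0.6,0,0,0,0,0,0,0.6]
}}

```text
clock: 2.7
tcp_pos: [0.4635, 0.2787, 0.1773]
orientation: [-0.0, -0.151, 0.988, 0.0]
wrist_force: [-0.1, -0.5, 0.6]
finger_gap: 0.0515
```

```bash
python3 - <<'E'
from h import *
go(.5028,.2424,.0715,197.7); print(get_state()["joint_pos"])
E
```

```text
tcp [0.4635 0.2787 0.1773] phi -162.58 gap 0.0515 F [-0.1 -0.5  0.6] t 2.7
shift cm [-2.68 -4.64 10.58] rot [ 0.01 -0.04 -0.28]
[ 3.92736058e-01  2.69772425e-01 -1.47076639e-01  1.15465593e+00
  2.15509594e-04  8.86945671e-02]
```

>>> {"method": "send_rows", "body": {
  "series": [-2.7,-4.6,2,0,0,0,0.6,-2.7,-4.6,4,0,0,-0.3,0.6,-2.7,-4.6,6,0,0,-0.3,0.6,-2.7,-4.6,8,0,0,-0.3,0.6,-2.7,-4.6,9.5,0,0,-0.3,0.6,-2.7,-4.6,10.6,0,0,-0.3,0.6,-2.7,-4.6,10.6,0,0,-0.3,0.6]
}}

```text
clock: 3.28
tcp_pos: [0.4993, 0.2454, 0.0697]
orientation: [-0.002, -0.157, 0.988, -0.0]
wrist_force: [0.5, -0.7, -0.9]
finger_gap: 0.0511
```

```bash
python3 - <<'E'
from h import *
go(.5028,.2424,.0715,197.7)
E
```

```text
tcp [0.4993 0.2454 0.0697] phi -161.91 gap 0.0511 F [ 0.5 -0.7 -0.9] t 3.28
shift cm [-0.24 -0.39 -0.19] rot [ 0.01 -0.24  0.39]
```

>>> {"method": "send_rows", "body": {
  "series": [0,0,0,0,0,0,0.6,0,0,0,0,0,0,0.6]
}}

```text
clock: 3.45
tcp_pos: [0.5021, 0.2458, 0.0729]
orientation: [0.001, -0.157, 0.988, 0.0]
wrist_force: [1.3, 0.5, 1.1]
finger_gap: 0.0513
```

```bash
python3 - <<'E'
from h import *
go(.5028,.2424,.0715,197.7)
E
```

```text
tcp [0.5021 0.2458 0.0729] phi -161.95 gap 0.0513 F [1.3 0.5 1.1] t 3.45
shift cm [ 0.04 -0.34  0.14] rot [0.01 0.1  0.35]
```

>>> {"method": "send_rows", "body": {
  "series": [0,-0.3,0.1,0,0,0,0.6,0,-0.3,0.1,0,0,0,0.3,0,-0.3,0.1,0,0,0,0,0,-0.3,0.1,0,0,0,0,0,-0.3,0.1,0,0,0,0,0,-0.3,0.1,0,0,0,0,0,-0.3,0.1,0,0,0,0,0,-0.3,0.1,0,0,0,0],
  "newtons": 40
}}

```text
clock: 4.12
tcp_pos: [0.5028, 0.2429, 0.0716]
orientation: [0.0, -0.157, 0.988, 0.001]
wrist_force: [-2.9, 4.4, 5.9]
finger_gap: 0.0134
```

```bash
python3 - <<'E'
from h import *
go(.5028,.2424,.0715,266.4); print(get_state()["ft_torque"],get_state()["joint_pos"])
E
```

```text
tcp [0.5028 0.2429 0.0716] phi -161.97 gap 0.0134 F [-2.9  4.4  5.9] t 4.12
shift cm [ 0.01 -0.05  0.01] rot [ 3.000e-02  1.100e-01 -6.837e+01]
[ 0.66570058  0.48149006 -0.0408935 ] [ 0.3055086   0.37907125 -0.26831756  0.92224928  0.00147238 -0.0091413 ]
```

Gripped at a 13.4 mm gap, which is the 14 mm bar. Turning counter-clockwise by 68.5°.

>>> {"method": "send_rows", "body": {
  "series": [0,0,0,0,0,-6,0,0,0,0,0,0,-12,0,0,0,0,0,0,-18,0,0,0,0,0,0,-24,0,0,0,0,0,0,-30,0,0,0,0,0,0,-36,0,0,0,0,0,0,-42,0,0,0,0,0,0,-48,0,0,0,0,0,0,-54,0,0,0,0,0,0,-60,0]
}}

```text
clock: 4.95
tcp_pos: [0.503, 0.2427, 0.0715]
orientation: [0.001, -0.631, 0.775, 0.0]
wrist_force: [-2.2, 4.0, 5.2]
finger_gap: 0.0132
```

>>> {"method": "send_rows", "body": {
  "series": [0,0,0,0,0,-5,0,0,0,0,0,0,-8.5,0,0,0,0,0,0,-8.5,0,0,0,0,0,0,-8.5,0,0,0,0,0,0,-8.5,0]
}}

```text
clock: 5.37
tcp_pos: [0.5031, 0.2427, 0.0716]
orientation: [0.001, -0.685, 0.728, 0.0]
wrist_force: [-2.9, 3.5, 5.1]
finger_gap: 0.0133
```

```bash
python3 - <<'E'
from h import *
go(.5028,.2424,.0715,266.4); print(get_state()["ft_torque"],get_state()["joint_pos"])
E
```

```text
tcp [0.5031 0.2427 0.0716] phi -93.49 gap 0.0133 F [-2.9  3.5  5.1] t 5.37
shift cm [0.03 0.03 0.01] rot [-0.07  0.08  0.11]
[ 0.58381337  0.30332881 -0.02154739] [ 3.05238789e-01  3.79163799e-01 -2.68182381e-01  9.21862147e-01
  9.63938430e-04 -1.20470882e+00]
```

>>> {"method": "send_rows", "body": {
  "series": [0,0,0,0,0,0,0.6,0,0,0,0,0,0,0.6,0,0,0,0,0,0,0.6,0,0,0,0,0,0,0.6,0,0,-2,0,0,0,0.6,0,0,-6,0,0,0,0.6,0,0,-10,0,0,0,0.6,0,0,-14,0,0,0,0.6,0,0,-15,0,0,0,0.6]
}}

```text
clock: 6.12
tcp_pos: [0.5053, 0.2427, 0.2275]
orientation: [0.004, -0.685, 0.728, -0.002]
wrist_force: [1.0, -0.2, 0.4]
finger_gap: 0.0512
```

```bash
python3 - <<'E'
from h import *
t=read_camera("top");s=read_camera("scene")
cv2.imwrite("pics/after.png",np.hstack([crop(t,160,180,50,50,8),crop(s,275,225,50,50,8)]))
go(.5115,-.0077,.22,180)
E
```

```text
tcp [0.5047 0.2425 0.2241] phi -93.52 gap 0.0511 F [-0.2  0.7 -0.5] t 6.22
shift cm [24.93 -2.21  0.37] rot [-0.19  0.37 86.48]
```

View pics/after.png

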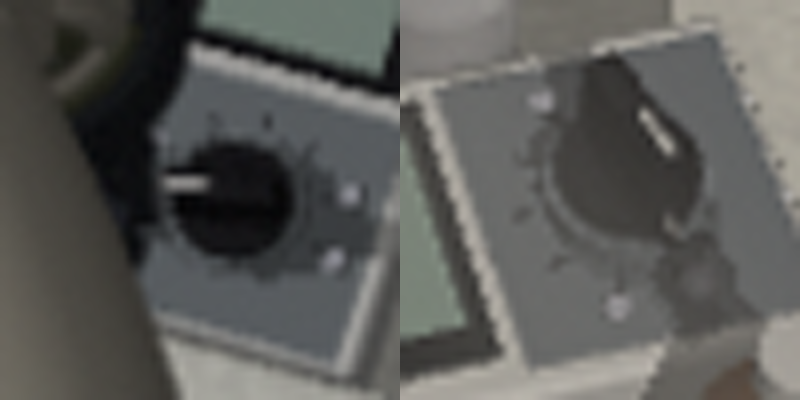

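The pointer now points at the pin: in the top crop the white line is at (165–210,183), about +y, and in the scene crop the wedge at (670,225) faces the pin at (697,275). On to the probe.

>>> {"method": "send_rows", "body": {
  "series": [3,-0.3,0,0,0,7,0.6,6,-0.6,0,0,0,14,0.6,9,-0.9,0,0,0,21,0.6,12,-1.2,0,0,0,28,0.6,15,-1.5,0,0,0,35,0.6,18,-1.7,0,0,0,42,0.6,21,-1.9,0,0,0,49,0.6,23,-2.1,0.2,0,0,56,0.6,24.5,-2.2,0.4,0,0,63,0.6,24.9,-2.2,0.4,0,0,70,0.6]
}}

```text
clock: 7.05
tcp_pos: [0.5082, -0.0102, 0.2141]
orientation: [-0.002, -0.139, 0.99, 0.0]
wrist_force: [0.0, 0.1, -0.1]
finger_gap: 0.0514
```

>>> {"method": "send_rows", "body": {
  "series": [0,0,0,0,0,7,0.6,0,0,0,0,0,14,0.6,0,0,0,0,0,16.5,0.6,0,0,0,0,0,16.5,0.6,0,0,0,0,0,16.5,0.6,0,0,0,0,0,16.5,0.6]
}}

```text
clock: 7.55
tcp_pos: [0.5088, -0.0077, 0.2157]
orientation: [-0.001, -0.001, 1.0, 0.0]
wrist_force: [-0.1, -0.5, -0.1]
finger_gap: 0.0512
```

```bash
python3 - <<'E'
from h import *
go(.5115,-.0077,.119,180)
E
```

```text
tcp [ 0.5088 -0.0077  0.2157] phi -179.93 gap 0.0512 F [-0.1 -0.5 -0.1] t 7.55
shift cm [-0.29 -0.    9.67] rot [ 0.02 -0.11  0.07]
```

>>> {"method": "send_rows", "body": {
  "series": [-0.3,0,2,0,0,0,0.6,-0.3,0,4,0,0,0,0.6,-0.3,0,6,0,0,0,0.6,-0.3,0,8,0,0,0,0.6,-0.3,0,9,0,0,0,0.6,-0.3,0,9.7,0,0,0,0.6,-0.3,0,9.7,0,0,0,0.6,-0.3,0,9.7,0,0,0,0.6]
}}

```text
clock: 8.22
tcp_pos: [0.5126, -0.0078, 0.1201]
orientation: [0.0, -0.0, 1.0, 0.0]
wrist_force: [0.0, -1.0, -0.2]
finger_gap: 0.051
```

```bash
python3 - <<'E'
from h import *
go(.5115,-.0077,.119,180)
E
```

```text
tcp [ 0.5126 -0.0078  0.1201] phi -179.99 gap 0.051 F [ 0.  -1.  -0.2] t 8.22
shift cm [0.11 0.01 0.11] rot [0.   0.01 0.01]
```

>>> {"method": "send_rows", "body": {
  "series": [0.1,0,0.1,0,0,0,0.4,0.1,0,0.1,0,0,0,0,0.1,0,0.1,0,0,0,0,0.1,0,0.1,0,0,0,0,0.1,0,0.1,0,0,0,0,0.1,0,0.1,0,0,0,0,0.1,0,0.1,0,0,0,0],
  "newtons": 40
}}

```text
clock: 8.8
tcp_pos: [0.512, -0.0078, 0.1198]
orientation: [0.001, -0.0, 1.0, -0.0]
wrist_force: [-1.0, 0.6, 6.5]
finger_gap: 0.0171
```

```bash
python3 - <<'E'
from h import *
go(.5115,-.0077,.119,180)
E
```

```text
tcp [ 0.512  -0.0078  0.1198] phi -180.0 gap 0.0171 F [-1.   0.6  6.5] t 8.8
shift cm [0.05 0.01 0.08] rot [-0.   0.1  0. ]
```

>>> {"method": "send_rows", "body": {
  "series": [0,0,-0.5,0,0,0,0,0,0,-1.5,0,0,0,0,0,0,-3,0,0,0,0,0,0,-4.5,0,0,0,0,0,0,-6,0,0,0,0,0,0,-7.5,0,0,0,0,0,0,-9,0,0,0,0,0,0,-10,0,0,0,0,0,0,-10,0,0,0,0,0,0,-10,0,0,0,0]
}}

```text
clock: 9.63
tcp_pos: [0.5117, -0.0079, 0.2192]
orientation: [0.001, 0.0, 1.0, -0.0]
wrist_force: [-1.7, -0.6, -1.0]
finger_gap: 0.0169
```

```bash
python3 - <<'E'
from h import *
a=np.radians(1.2);c=np.array([.5233,-.2796])
for n,p in zip("abcdefgh",[(-50,50),(-50,22),(-50,-5),(-50,-33),(-50,-60),(-20,-60),(10,-60),(40,-60)]):
    p=np.array(p)/1000;print(n,(c+[np.cos(a)*p[0]-np.sin(a)*p[1],np.sin(a)*p[0]+np.cos(a)*p[1]]).round(4))
t=read_camera("top");s=read_camera("scene")
q=get_state()["tcp_pos"];tip=[q[0],q[1],q[2]-.0998]  # grip 118.5 above tip
print("tip px expected",proj("top",tip),proj("scene",tip),tip, "top px",proj("scene",[tip[0],tip[1],tip[2]+.143]))
p=proj("scene",tip)[0].astype(int)
cv2.imwrite("pics/lift.png",crop(s,p[0]-30,p[1]-60,80,80,7))
go(.474,-.2306,.2155,180)
E
```

```text
a [ 0.4723 -0.2307]
b [ 0.4729 -0.2587]
c [ 0.4734 -0.2856]
d [ 0.474  -0.3136]
e [ 0.4746 -0.3406]
f [ 0.5046 -0.34  ]
g [ 0.5346 -0.3394]
h [ 0.5645 -0.3387]
tip px expected [[269.36426574 197.96471545]] [[251.784497   173.39474168]] [np.float64(0.5108777463473323), np.float64(-0.007766110943272047), np.float64(0.11814152494213048)] top px [[250.71185032 134.81052697]]
tcp [ 0.5109 -0.0078  0.2179] phi 179.99 gap 0.017 F [-1.1  0.9 -0.3] t 9.73
shift cm [  3.68 -22.28   0.24] rot [ 0.02 -0.08 -0.01]
```

View pics/lift.png

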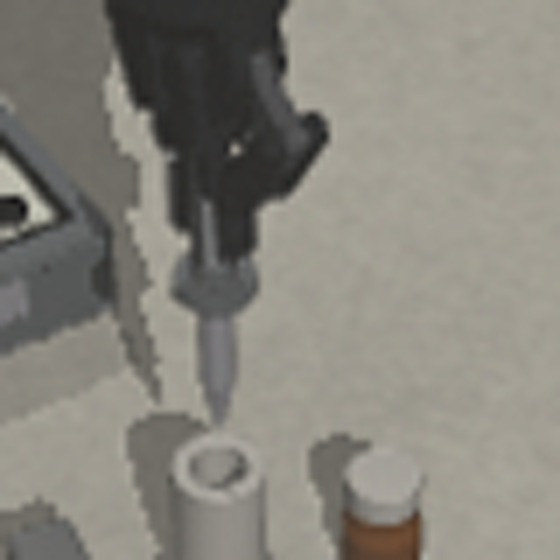

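The probe hangs upright with its tip at about (252,174) px, as predicted. Moving above seam_a.

>>> {"method": "send_rows", "body": {
  "series": [0.5,-2,0,0,0,0,0,1,-5,0,0,0,0,0,1.5,-8.5,0,0,0,0,0,2,-12,0,0,0,0,0,2.6,-15.5,0,0,0,0,0,3.2,-18.5,0,0,0,0,0,3.6,-21,0,0,0,0,0,3.9,-22.3,0,0,0,0,0,3.9,-22.3,0,0,0,0,0,3.9,-22.3,0,0,0,0,0]
}}

```text
clock: 10.57
tcp_pos: [0.4718, -0.2307, 0.2179]
orientation: [-0.001, 0.001, 1.0, 0.001]
wrist_force: [-0.2, -0.4, -0.9]
finger_gap: 0.0172
```

>>> {"method": "send_rows", "body": {
  "series": [0,0,1,0,0,0,0,0,0,2,0,0,0,0,0,0,3,0,0,0,0,0,0,3.6,0,0,0,0,0,0,4,0,0,0,0,0,0,4.3,0,0,0,0,0,0,4.3,0,0,0,0,0,0,4.3,0,0,0,0]
}}

```text
clock: 11.23
tcp_pos: [0.4725, -0.2307, 0.1758]
orientation: [0.0, -0.0, 1.0, 0.0]
wrist_force: [-0.2, -0.4, -0.3]
finger_gap: 0.017
```

```bash
python3 - <<'E'
from h import *
go(.4723,-.2307,.1548,180)
t=read_camera("top");s=read_camera("scene")
q=get_state()["tcp_pos"];tip=[q[0],q[1],q[2]-.0998];print(tip)
for c in("top","scene"): print(proj(c,tip),proj(c,[.4723,-.2307,.052]))
cv2.imwrite("pics/seama.png",np.hstack([crop(t,310,165,75,70,5),crop(s,180,100,75,70,5)]))
E
```

```text
tcp [ 0.4725 -0.2307  0.1758] phi -180.0 gap 0.017 F [-0.2 -0.4 -0.3] t 11.23
shift cm [0.02 0.   2.1 ] rot [0.   0.01 0.  ]
[np.float64(0.47267019893495515), np.float64(-0.23101800508706424), np.float64(0.07643078849050111)]
[[341.37184146 211.74805706]] [[339.42927986 212.91669513]]
[[228.01654297 136.28449859]] [[228.62299294 141.94092166]]
```

View pics/seama.png

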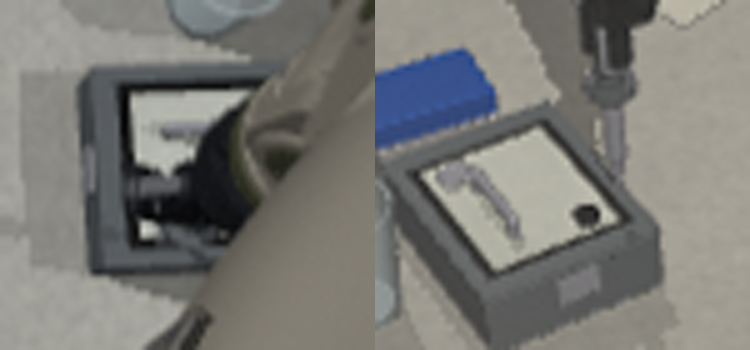

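The tip hangs right above the groove beside the vent plug at scene crop (620,183), as predicted. Descending 2 cm slowly.

>>> {"method": "send_rows", "body": {
  "series": [0,0,0.5,0,0,0,0,0,0,1,0,0,0,0,0,0,1.4,0,0,0,0,0,0,1.7,0,0,0,0,0,0,2,0,0,0,0,0,0,2,0,0,0,0,0,0,2,0,0,0,0,0,0,2,0,0,0,0]
}}

```text
clock: 12.0
tcp_pos: [0.4725, -0.2309, 0.1559]
orientation: [0.0, 0.0, 1.0, -0.0]
wrist_force: [0.4, -0.4, -1.3]
finger_gap: 0.0172
```

```bash
python3 - <<'E'
from h import *
go(.4723,-.2307,.1548,180)
s=read_camera("scene");q=get_state();print(q["tcp_pos"],q["wrist_force"])
t=cv2.imread("pics/seama.png")
cv2.imwrite("pics/seama2.png",crop(s,205,115,50,50,10))
print(proj("scene",np.array(q["tcp_pos"])-[0,0,.0998]))
E
```

```text
tcp [ 0.4725 -0.2309  0.1559] phi 179.99 gap 0.0172 F [ 0.4 -0.4 -1.3] t 12.0
shift cm [0.02 0.02 0.11] rot [-0.    0.01 -0.01]
[ 0.47256353 -0.23093055  0.15598365] [ 0.11876007 -0.45490165 -0.81373276]
[[228.44211334 140.97371538]]
```

View pics/seama2.png

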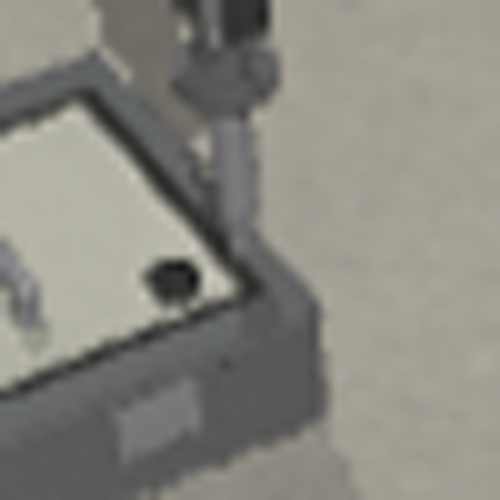

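The tip is in the groove line beside the plug at crop (238,262), about 4 mm above the top face. Lowering 2 mm and starting the sweep.

>>> {"method": "send_rows", "body": {
  "series": [0,0,0.1,0,0,0,0,0,0,0.2,0,0,0,0,0,-0.3,0.2,0,0,0,0,0,-0.6,0.2,0,0,0,0,0,-0.95,0.2,0,0,0,0,0,-1.3,0.2,0,0,0,0,0,-1.6,0.2,0,0,0,0,0,-1.95,0.2,0,0,0,0,0,-2.3,0.2,0,0,0,0,0,-2.6,0.2,0,0,0,0]
}}

```text
clock: 12.88
tcp_pos: [0.4724, -0.2573, 0.1538]
orientation: [0.0, 0.0, 1.0, 0.0]
wrist_force: [0.2, -0.8, -0.9]
finger_gap: 0.0171
```

>>> {"method": "send_rows", "body": {
  "series": [0,-0.33,0,0,0,0,0,0,-0.66,0,0,0,0,0,0,-1,0,0,0,0,0,0,-1.33,0,0,0,0,0,-0.05,-1.66,0,0,0,0,0,-0.05,-2,0,0,0,0,0,-0.1,-2.33,0,0,0,0,0,-0.1,-2.66,0,0,0,0,0,-0.1,-3,0,0,0,0,0,-0.1,-3.3,0,0,0,0,0]
}}

```text
clock: 13.72
tcp_pos: [0.4734, -0.2902, 0.1538]
orientation: [0.0, 0.0, 1.0, 0.0]
wrist_force: [-0.4, -0.6, -1.0]
finger_gap: 0.0171
```

```bash
python3 - <<'E'
from h import *
go(.4746,-.3406,.154,180)
E
```

```text
tcp [ 0.4734 -0.2902  0.1538] phi 179.99 gap 0.0171 F [-0.4 -0.6 -1. ] t 13.72
shift cm [-0.12 -5.04 -0.02] rot [ 0.    0.   -0.01]
```

>>> {"method": "send_rows", "body": {
  "series": [0,-0.33,0,0,0,0,0,0,-0.66,0,0,0,0,0,0,-1,0,0,0,0,0,0,-1.33,0,0,0,0,0,-0.05,-1.66,0,0,0,0,0,-0.05,-2,0,0,0,0,0,-0.05,-2.33,0,0,0,0,0,-0.1,-2.66,0,0,0,0,0,-0.1,-3,0,0,0,0,0,-0.1,-3.3,0,0,0,0,0]
}}

```text
clock: 14.55
tcp_pos: [0.4744, -0.3232, 0.1538]
orientation: [0.0, 0.0, 1.0, 0.0]
wrist_force: [-0.6, 0.9, -0.4]
finger_gap: 0.0169
```

>>> {"method": "send_rows", "body": {
  "series": [0,-0.33,0,0,0,0,0,0,-0.66,0,0,0,0,0,0,-1,0,0,0,0,0,0,-1.33,0,0,0,0,0,0,-1.6,0,0,0,0,0,0,-1.75,0,0,0,0,0,0,-1.75,0,0,0,0,0]
}}

```text
clock: 15.13
tcp_pos: [0.4744, -0.3407, 0.1537]
orientation: [0.0, 0.0, 1.0, 0.0]
wrist_force: [1.2, -0.7, -0.4]
finger_gap: 0.0171
```

>>> {"method": "send_rows", "body": {
  "series": [-0.33,0,0,0,0,0,0,-0.66,0,0,0,0,0,0,-1,0,0,0,0,0,0,-1.33,0,0,0,0,0,0,-1.66,0,0,0,0,0,0,-2,0.05,0,0,0,0,0,-2.33,0.05,0,0,0,0,0,-2.66,0.05,0,0,0,0,0,-3,0.05,0,0,0,0,0,-3.3,0.05,0,0,0,0,0]
}}

```text
clock: 15.97
tcp_pos: [0.5078, -0.3398, 0.1537]
orientation: [0.0, 0.0, 1.0, 0.0]
wrist_force: [-0.9, -0.1, -1.1]
finger_gap: 0.0172
```

```bash
python3 - <<'E'
from h import *
go(.5645,-.3387,.154,180)
s=read_camera("scene");q=get_state();print(proj("scene",np.array(q["tcp_pos"])-[0,0,.0998]))
cv2.imwrite("pics/seamf.png",crop(s,170,95,80,80,7))
E
```

```text
tcp [ 0.5078 -0.3398  0.1537] phi 180.0 gap 0.0172 F [-0.9 -0.1 -1.1] t 15.97
shift cm [-5.67  0.11 -0.03] rot [ 0.01  0.   -0.  ]
[[204.54447814 127.101569  ]]
```

View pics/seamf.png

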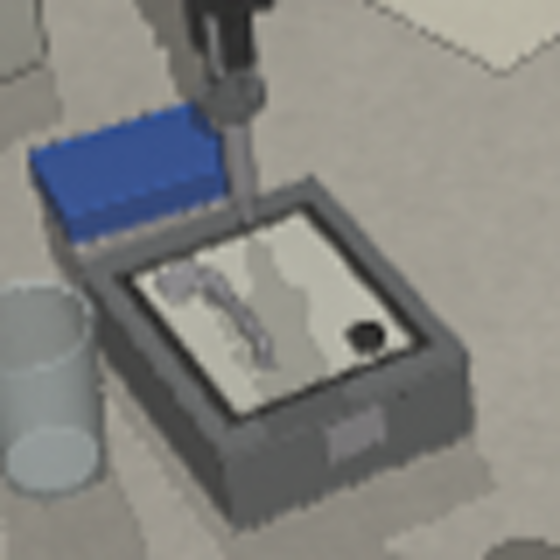

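The tip is at crop (247,222), on the short-side groove and heading for the latch plate at (175,280). Continuing to seam_h.

>>> {"method": "send_rows", "body": {
  "series": [-0.33,0,0,0,0,0,0,-0.66,0,0,0,0,0,0,-1,0,0,0,0,0,0,-1.33,0,0,0,0,0,0,-1.66,0.05,0,0,0,0,0,-2,0.05,0,0,0,0,0,-2.33,0.05,0,0,0,0,0,-2.66,0.05,0,0,0,0,0,-3,0.05,0,0,0,0,0,-3.3,0.05,0,0,0,0,0]
}}

```text
clock: 16.85
tcp_pos: [0.5408, -0.3393, 0.1538]
orientation: [0.0, 0.0, 1.0, 0.0]
wrist_force: [0.2, 0.3, -0.3]
finger_gap: 0.0171
```

>>> {"method": "send_rows", "body": {
  "series": [-0.33,0,0,0,0,0,0,-0.66,0,0,0,0,0,0,-1,0,0,0,0,0,0,-1.33,0.05,0,0,0,0,0,-1.66,0.05,0,0,0,0,0,-2,0.05,0,0,0,0,0,-2.3,0.05,0,0,0,0,0,-2.4,0.05,0,0,0,0,0,-2.4,0.05,0,0,0,0,0,-2.4,0.05,0,0,0,0,0]
}}

```text
clock: 17.68
tcp_pos: [0.5643, -0.3388, 0.1537]
orientation: [-0.0, 0.0, 1.0, 0.0]
wrist_force: [-0.3, 0.1, -0.7]
finger_gap: 0.017
```

```bash
python3 - <<'E'
from h import *
go(.5645,-.3387,.154,180)
E
```

```text
tcp [ 0.5643 -0.3388  0.1537] phi 180.0 gap 0.017 F [-0.3  0.1 -0.7] t 17.68
shift cm [-0.02  0.01 -0.03] rot [ 0.01 -0.01 -0.  ]
```

>>> {"method": "send_rows", "body": {
  "series": [0,0,-0.5,0,0,0,0,0,0,-1,0,0,0,0,0,0,-2,0,0,0,0,0,0,-3.5,0,0,0,0,0,0,-5,0,0,0,0,0,0,-6.2,0,0,0,0,0,0,-7,0,0,0,0,0.2,1.5,-7,0,0,0,0,0.6,4,-7,0,0,0,0,1,7,-7,0,0,0,0]
}}

```text
clock: 18.52
tcp_pos: [0.5543, -0.2696, 0.2242]
orientation: [0.0, 0.001, 1.0, -0.0]
wrist_force: [-0.9, -0.4, -0.8]
finger_gap: 0.0173
```

>>> {"method": "send_rows", "body": {
  "series": [0.5,3.2,0,0,0,0,0,1,6.4,0,0,0,0,0,1.6,9.6,0,0,0,0,0,2.1,12.8,0,0,0,0,0,2.6,16,0,0,0,0,0,3.1,19,0,0,0,0,0,3.6,22,0,0,0,0,0,4,24.4,0,0,0,0,0,4.3,26,0,0,0,0,0,4.3,26,0,0,0,0,0]
}}

```text
clock: 19.35
tcp_pos: [0.5105, -0.0059, 0.2247]
orientation: [0.0, -0.002, 1.0, 0.0]
wrist_force: [-0.3, 0.3, -1.1]
finger_gap: 0.0173
```

>>> {"method": "send_rows", "body": {
  "series": [0,0,0,0,0,0,0,0,0,0,0,0,0,0,0,0,0,0,0,0,0,0,0,0,0,0,0,0]
}}

```text
clock: 19.68
tcp_pos: [0.5117, -0.0098, 0.2238]
orientation: [0.0, 0.001, 1.0, -0.0]
wrist_force: [0.4, 1.4, -0.5]
finger_gap: 0.017
```

```bash
python3 - <<'E'
from h import *
go(.5115,-.0077,.1198,180)
s=read_camera("scene");q=get_state();tip=np.array(q["tcp_pos"])-[0,0,.0998]
print(proj("scene",tip),proj("scene",[.5115,-.0077,.095]))
cv2.imwrite("pics/back.png",crop(s,225,145,55,55,10))
E
```

```text
tcp [ 0.5117 -0.0098  0.2238] phi 179.91 gap 0.017 F [ 0.4  1.4 -0.5] t 19.68
shift cm [ 0.02  0.21 10.4 ] rot [-0.01  0.01 -0.09]
[[251.16948891 171.63077479]] [[251.76537183 179.07697957]]
```

View pics/back.png

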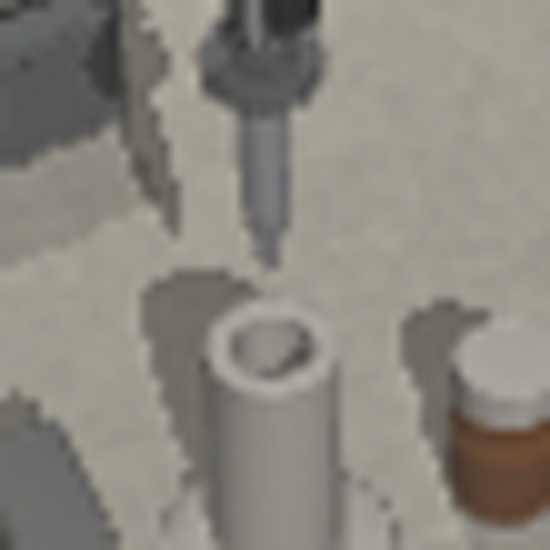

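Tip at (268,268), above the bore centre at (272,350). Descending with a small y correction.

>>> {"method": "send_rows", "body": {
  "series": [0,0.2,0,0,0,0,0,0,0.2,1,0,0,0,0,0,0.2,2,0,0,0,0,0,0.2,3,0,0,0,0,0,0.2,4,0,0,0,0,0,0.2,4.5,0,0,0,0,0,0.2,4.5,0,0,0,0]
}}

```text
clock: 20.32
tcp_pos: [0.5101, -0.0066, 0.1767]
orientation: [-0.002, 0.0, 1.0, 0.0]
wrist_force: [0.8, -0.4, -1.1]
finger_gap: 0.0169
```

```bash
python3 - <<'E'
from h import *
go(.512,-.0078,.1203,180)
E
```

```text
tcp [ 0.5101 -0.0066  0.1767] phi 179.99 gap 0.0169 F [ 0.8 -0.4 -1.1] t 20.32
shift cm [-0.21 -0.12  5.64] rot [ 0.04 -0.2  -0.01]
```

>>> {"method": "send_rows", "body": {
  "series": [-0.1,-0.1,0.8,0,0,0,0,-0.1,-0.1,1.8,0,0,0,0,-0.1,-0.1,2.8,0,0,0,0,-0.1,-0.1,3.8,0,0,0,0,-0.1,-0.1,4.5,0,0,0,0,-0.1,-0.1,4.9,0,0,0,0,-0.1,-0.1,4.9,0,0,0,0,-0.1,-0.1,4.9,0,0,0,0,-0.1,-0.1,4.9,0,0,0,0,-0.1,-0.1,4.9,0,0,0,0]
}}

```text
clock: 21.15
tcp_pos: [0.5129, -0.0079, 0.1304]
orientation: [0.001, 0.0, 1.0, -0.0]
wrist_force: [0.4, -0.3, -0.8]
finger_gap: 0.017
```

```bash
python3 - <<'E'
from h import *
go(.512,-.0078,.1200,180)
E
```

```text
tcp [ 0.5129 -0.0079  0.1304] phi 179.99 gap 0.017 F [ 0.4 -0.3 -0.8] t 21.15
shift cm [0.09 0.01 1.04] rot [-0.01  0.06 -0.01]
```

>>> {"method": "send_rows", "body": {
  "series": [0.1,0,0.3,0,0,0,0,0.1,0,0.6,0,0,0,0,0.1,0,0.8,0,0,0,0,0.1,0,0.9,0,0,0,0,0.1,0,1,0,0,0,0,0.1,0,1,0,0,0,0,0.1,0,1,0,0,0,0,0.1,0,1,0,0,0,0]
}}

```text
clock: 21.82
tcp_pos: [0.5115, -0.0078, 0.1198]
orientation: [0.0, 0.0, 1.0, 0.0]
wrist_force: [0.2, 0.4, -0.8]
finger_gap: 0.0169
```

```bash
python3 - <<'E'
from h import *
go(.512,-.0078,.1200,180)
E
```

```text
tcp [ 0.5115 -0.0078  0.1198] phi 179.99 gap 0.0169 F [ 0.2  0.4 -0.8] t 21.82
shift cm [-0.05  0.   -0.02] rot [ 0.    0.01 -0.01]
```

>>> {"method": "send_rows", "body": {
  "series": [0,0,0.05,0,0,0,0,0,0,0.1,0,0,0,0,0,0,0.1,0,0,0,0,0,0,0.1,0,0,0,0]
}}

```text
clock: 22.15
tcp_pos: [0.5115, -0.0078, 0.1198]
orientation: [0.0, 0.0, 1.0, -0.0]
wrist_force: [-3.1, 0.3, 7.0]
finger_gap: 0.0168
```

```bash
python3 - <<'E'
from h import *
go(.512,-.0078,.1200,180)
E
```

```text
tcp [ 0.5115 -0.0078  0.1198] phi 180.0 gap 0.0168 F [-3.1  0.3  7. ] t 22.15
shift cm [-0.05 -0.   -0.02] rot [-0.    0.05 -0.  ]
```

The collar now bears on the rim with about 7 N upward force. Opening slowly and backing off upwards.

>>> {"method": "send_rows", "body": {
  "series": [0,0,0,0,0,0,0.3,0,0,0,0,0,0,0.5,0,0,0,0,0,0,0.6,0,0,0,0,0,0,0.6,0,0,0,0,0,0,0.6,0,0,-1,0,0,0,0.6,0,0,-3,0,0,0,0.6,0,0,-5,0,0,0,0.6,0,0,-8,0,0,0,0.6,0,0,-10,0,0,0,0.6]
}}

```text
clock: 22.98
tcp_pos: [0.5118, -0.0079, 0.2217]
orientation: [0.001, 0.0, 1.0, -0.0]
wrist_force: [1.1, -1.1, -0.2]
finger_gap: 0.0511
```

>>> {"method": "send_rows", "body": {
  "series": [2,0,-4,0,0,0,0.6,4,0,-4,0,0,0,0.6,7,0,-4,0,0,0,0.6,10,0,-4,0,0,0,0.6,12,0,-4,0,0,0,0.6,12,0,-4,0,0,0,0.6,12,0,-4,0,0,0,0.6,12,0,-4,0,0,0,0.6]
}}

```text
clock: 23.65
tcp_pos: [0.3923, -0.008, 0.2596]
orientation: [0.001, 0.0, 1.0, -0.0]
wrist_force: [0.2, -0.8, -0.1]
finger_gap: 0.0512
```

```bash
python3 - <<'E'
from h import *
t=read_camera("top");s=read_camera("scene");g=get_state();print(g["clock"],g["tcp_pos"],g["wrist_force"])
cv2.imwrite("pics/end.png",np.hstack([crop(t,150,165,130,100,3),crop(s,220,145,130,100,3)]))
P=[cyl(.5115,-.0077,.103,.163,.009)]
print(proj("scene",[[.5115,-.0077,.163],[.5115,-.0077,.095]]),proj("top",[[.5115,-.0077,.163]]))
E
```

```text
23.75 [ 0.39238453 -0.00796127  0.2590408 ] [ 0.49524165  0.01850656 -0.31318175]
[[251.28760199 162.17180564]
 [251.76537183 179.07697957]] [[270.03091276 195.05862626]]
```

View pics/end.png

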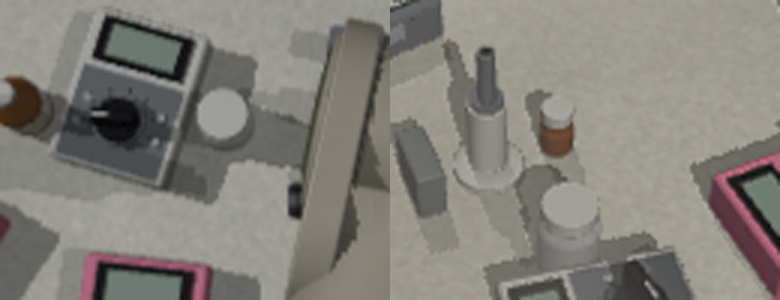

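```bash
python3 - <<'E'
from h import *
t=read_camera("top")[185:215,170:200]
g=cv2.cvtColor(t,cv2.COLOR_BGR2GRAY).astype(float)
k=proj("top",[.5028,.2424,.1])[0]-[170,185]
yy,xx=np.mgrid[:30,:30];m=(np.hypot(xx-k[0],yy-k[1])<7)
w=np.where(m&(g>105),g-100,0)
c=np.array([(w*xx).sum(),(w*yy).sum()])/w.sum()+[170,185]
L=at("top",[c],.1)[0];d=L[:2]-[.5028,.2424];print(c,L,np.hypot(*d),np.degrees(np.arctan2(d[1],d[0])),"want 86.4")
hand_in()
E
```

```text
[182.41304348 202.        ] [0.5043672  0.25579478 0.1       ] 0.01348615026517979 83.32668106576928 want 86.4
the job is handed in; nothing more can be done
```

I finished every step of the job and handed it in at about 24 s of the 72 s allowed; the hand-in itself reports no verdict.

- **Knob:** I turned the white meter's knob from position 1.2 to 0, where the ball-headed pin stands. The pin triangulated to 61 mm high, against about 52 mm for the three flat studs. After letting go, the pointer measured 83° against 86° wanted, about 2 mm at the pin and inside the 6 mm limit.
- **Sweep:** I took the probe from its stand and followed the groove from seam_a round the corner to seam_h at about 4 cm/s. By the measured tool position the tip was about 2 mm above the top face. The tool ended within 1 mm of every position I checked, and the wrist force showed no sign of contact.
- **Probe back in its stand:** The collar reached the rim with about 7 N before I opened the fingers. Afterwards the probe's top was within 1 pixel of where an upright, seated probe should be. The arm is clear of everything.
- **Bystanders:** The last picture shows the bottle, jar, vial and timer upright. The beaker and tip box were last seen upright in the sweep pictures, and I did not check them or the rack again at the end. The wrist force showed no bump on the way back.

No check failed. The only difference I noticed was the knob angle above, which is about what one low-resolution camera view can resolve.

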